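# Stand the tipped pump dispenser back in its tray

## Robot

A 6-joint arm with a two-finger parallel gripper is mounted at the origin on the work surface. World frame = base frame: x ahead of the robot, y to its left, z up, the work surface at z = 0. Lengths are in m, angles in rad, forces in N, time in s.
With the tool pointing down it reaches from about 0.325 to 0.85 m from the base axis. Payload 4.4 kg.
Tool frame: the origin (TCP) lies between the finger pads; the fingertips stand 22 mm ahead of it and the grasp point (between the pads) lies 3 mm ahead of it (nose_length is the distance from the TCP to the fingertips, in m); z points along the fingers, y is the direction in which the jaws open and shut (so a half turn about z gives the same grasp; the last joint's range is limited). The gripper opens to 94 mm and grips with 3 to 60 N. Pads are 16 mm wide; open, the fingers measure 119 mm over their backs; the gripper's body (75 mm by 177 mm) begins 78 mm behind the grasp point.
Start: joints at [-1.438, 0.207, 1.542, -0, 1.393, -0.15], TCP at [0.161, -0.552, 0.227] pointing down, gripper open.
Joint ranges: [-2.73, 2.73], [-0.86, 2.22], [0.23, 2.46], [-1.11, 4.25], [0.08, 2.63], [-2.82, 2.82]. Speed limits (rad/s): [2.79, 2.79, 3.14, 3.14, 3.14, 3.14].

## Interface

Orientations are given as a unit quaternion [w, x, y, z].
In Python, from cell import * gives the robot as it stands.
- The arm moves only by the shell command python3 -m pendant 'ROWS'. ROWS is JSON, a list of rows, each a list of 5 numbers: the finger opening in mm, from 0 to 94, then the shift along the tool's x, y, z in mm, then the turn about the tool's z in rad. A call has 1 to 8 rows; each row is the pose to reach, as a shift and turn from the pose commanded when the call began, along the tool's axes at that moment; what a row does not reach only later rows make up. A row lasts 1/8 s, in which the tool goes at most 62.5 mm and 10.7 degrees, less where a joint would pass 70% of its speed; a pose out of reach is approached as far as the arm can. A call with a gripper value outside its range is refused whole. The fingers move at their own pace and stop on an object; the grip force is fixed at half the most. Time passes only in rows, so rows that repeat a pose let the fingers close. It gives the time, the measured TCP pose, the force and the opening at its end, in the units of the state.
- sense(): the state, without advancing time (a new reading comes with each control period).
- snapshot(name): name is "scene" or "top" or "wrist"; returns a dict with "pixels" (384x512x3 uint8, red, green, blue), "mtx" (3x3 intrinsics, pixels), "k1" (the pictures are not rectified: a ray, as slopes to the right and down, at radius r is drawn at 1 + k1 r^2 times it, then the intrinsics apply), "eye" and "attitude" of the camera in the world. Camera axes: x right, y up, looking along -z (the intrinsics and any distortion apply to the point x, -y, -z); pixel columns grow to the right and rows downward; lengths in m; the calibration is good to about 2 mm. A picture is of the moment at which its call begins. There is no depth.
- close_job(): hands the job in, once; it reports no verdict.
The state is a dict: "time": time; "joints": joint angles; "qvel": joint speeds; "effort": joint torques, N m; "eef_pos": TCP position; "tool_rot": TCP orientation; "force": force on the tool from outside, world axes, zero at the start; "ft_torque": the same for the moment, N m; "grip_width": opening from 0.0 (shut) to 1.0 (fully open).
Only numpy, scipy, OpenCV 4.12 (cv2) and the standard library are available. Lean on these libraries where they do the work, as an engineer would, in place of code of your own. Each camera call takes 0.05 s, during which the arm holds its last target. There are 200 camera calls.

## Task

The square steel pump dispenser has been tipped over on the counter. First stand it upright on the bare counter and let go of it; then take it again by the neck from above and set it down gently, upright and centred, on the square cork pad in the steel tray among the other laundry supplies, with its spout facing square out of the long side of the tray nearest the robot. Do not knock or shift the supplies in the tray or the other things on the counter.

Things in the scene. Friction and masses are not known exactly. Their poses are not given: they have to be found in the camera images.
- dispenser: Empty steel pump dispenser, 0.24 kg, rigid. Square body 54 x 54 x 126 mm, then a round neck and head 28 mm wide up to 176 mm; spout 13 mm wide, 9 high, centred 167 mm up, reaching 50 mm from the axis. Origin: centre of its foot. z: from foot to pump; x: the way the spout points. Starts lying on a flat side, origin 27 mm up, z level within 25 deg of world +y, spout level, roughly towards the robot.
- neck (a point): Point on the dispenser's axis, 152 mm above its foot, in the middle of the round neck: where it can be pinched from above (fingers closing across the spout's direction). Axes as the dispenser's.
- spout (a point): Middle of the outer end of the dispenser's spout. Axes as the dispenser's.
- tray: Fixed shallow galvanised tray on the counter, 90 mm (x) by 340 mm (y) outside, walls 3 mm thick and 24 mm high, floor 4 mm. Origin: centre of its underside. x: across it, away from the robot; y: along it. In it, in a row along y, 78 mm apart and in any order: the cork pad and three standing supplies.
- pad: Fixed bare cork pad in the tray, 64 x 64 mm, 3 mm thick, its top 7 mm above the counter: the dispenser's place. Origin: centre of its underside, on the tray floor. Axes as the tray's.
- stain_stick: Stain stick with its cap on, upright in the tray: plastic cylinder 36 mm in diameter, 110 mm tall. Origin: centre of its underside; z axis up. Neighbour, leave in place.
- carton: Small cardboard carton upright in the tray, 56 (x) x 44 (y) x 114 mm. Origin: centre of its underside; z axis up. Neighbour, leave in place.
- tin: Round metal tin upright in the tray, 52 mm in diameter, 102 mm tall. Origin: centre of its underside; z axis up. Neighbour, leave in place.
- shoe_horn: Flat wooden shoe horn lying on the counter to the robot's right, 190 x 40 x 7 mm, its x axis along its length. Origin: underside, near its middle. Bystander.
- shoe_brush: Wooden shoe brush lying bristles down on the counter to the robot's left, 150 (along its x axis) x 50 x 42 mm. Origin: centre of its underside. Bystander.
- clothespin: Wooden clothespin lying on the counter to the left, 72 (along its x axis) x 10 x 13 mm. Origin: centre of its underside. Bystander.
Mind the look-alikes: they are no part of the job. What is shaped like the carton but pink or turquoise is not meant. Leave any black or purple look-alike of the pad alone.

How it is judged:
By the outcome, as a careful person would: the job done as asked, in the order asked, and still so for the second after the job is handed in, with the robot touching nothing.
It also fails if it takes over 58 s, if anything falls off the work surface, if the arm or the gripper's body presses on something with over 40 N, if the wrist force passes 120 N, or if a joint passes its speed limit or range.

## Working session

There is one attempt and no reset: what is moved stays moved. The work goes in short steps, Python scripts to look and compute and a shell command to move; the robot and the scene stay as the last step left them, time stands still between calls to the robot, and variables do not carry over. Pictures are saved under pics/ and viewed, about 8 in all and at most 12, crops included, and the job is handed in when it is done.

```bash
mkdir -p pics
cat > h.py <<'E'
from cell import *
import numpy as np, cv2
from scipy.spatial.transform import Rotation as R
def rot(q): return R.from_quat([q[1],q[2],q[3],q[0]]).as_matrix()
def att(a):
    a=np.array(a,float); return a if a.shape==(3,3) else rot(a)
def px2w(s,u,v,z):
    K=np.array(s["mtx"]); d=np.array([s["k1"],0,0,0,0],float)
    p=cv2.undistortPoints(np.array([[[u,v]]],float),K,d)[0,0]
    r=att(s["attitude"])@np.array([p[0],-p[1],-1]); e=np.array(s["eye"])
    return e+r*(z-e[2])/r[2]
def w2px(s,P):
    c=(np.atleast_2d(P)-np.array(s["eye"]))@att(s["attitude"])
    c=c*[1,-1,-1]
    return cv2.projectPoints(c.reshape(-1,1,3),np.zeros(3),np.zeros(3),np.array(s["mtx"]),np.array([s["k1"],0,0,0,0],float))[0][:,0]
def snap(name,fn=None):
    s=snapshot(name)
    if fn: cv2.imwrite("pics/"+fn,s["pixels"][:,:,::-1])
    import pickle; pickle.dump(s,open(f"{name}.pkl","wb"))
    return s
E
python3 - <<'E'
from h import *
a=snap("scene");b=snap("top")
for s in(a,b): print(s["eye"],s["attitude"],s["mtx"],s["k1"])
cv2.imwrite("pics/a.png",cv2.resize(a["pixels"],(800,600),interpolation=2)[:,:,::-1])
cv2.imwrite("pics/b.png",cv2.resize(b["pixels"],(800,600),interpolation=2)[:,:,::-1])
print(sense())
E
```

```text
[1.04010807 0.37714763 0.85135927] [0.39796824 0.13045456 0.2779808  0.86448225] [[380.76106187   0.         261.46966206]
 [  0.         380.76106187 193.32775382]
 [  0.           0.           1.        ]] -0.08512888139461917
[ 0.48196168 -0.00151473  1.48047303] [ 0.70763488  0.02290981 -0.03496361 -0.70534074] [[488.5243097    0.         247.59717144]
 [  0.         488.5243097  184.02180156]
 [  0.           0.           1.        ]] 0.02683680420825916
{'time': 0.1, 'joints': array([-1.43748711e+00,  2.07307431e-01,  1.54284305e+00, -9.07865374e-06,
        1.39348320e+00, -1.50497924e-01]), 'qvel': array([ 0.00023286, -0.00266305, -0.0028803 ,  0.00024465,  0.00143328,
       -0.00065269]), 'effort': array([-1.12879854e-03, -3.71869326e+01, -2.82294291e+01,  6.99623628e-02,
        3.12169769e-02, -5.07377649e-05]), 'eef_pos': array([ 0.16090093, -0.55130234,  0.22640725]), 'tool_rot': array([-1.02051195e-03,  9.89947943e-01,  1.41428528e-01,  4.30335768e-06]), 'force': array([ 0.17078547, -0.7458421 , -0.23963305]), 'ft_torque': array([-0.02942994, -0.0451418 , -0.02818764]), 'grip_width': 1.0018065131495093}
```

View pics/a.png

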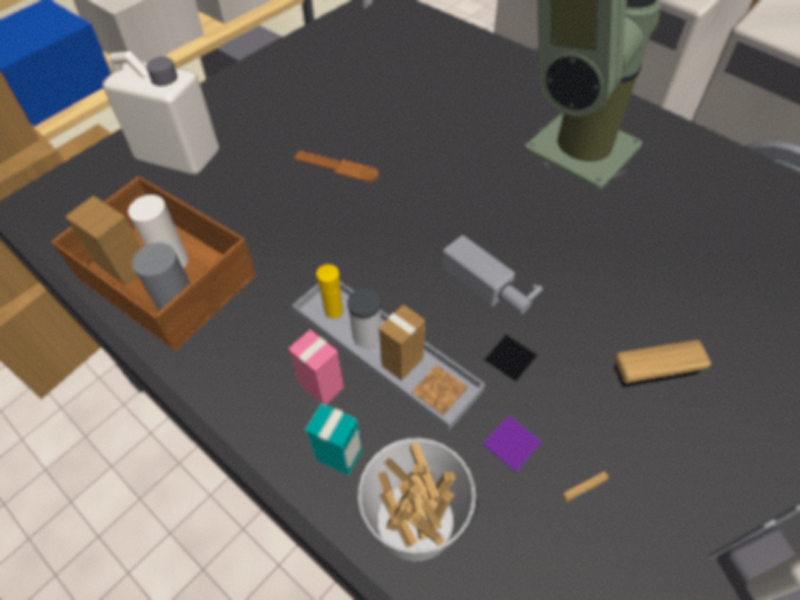

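View pics/b.png

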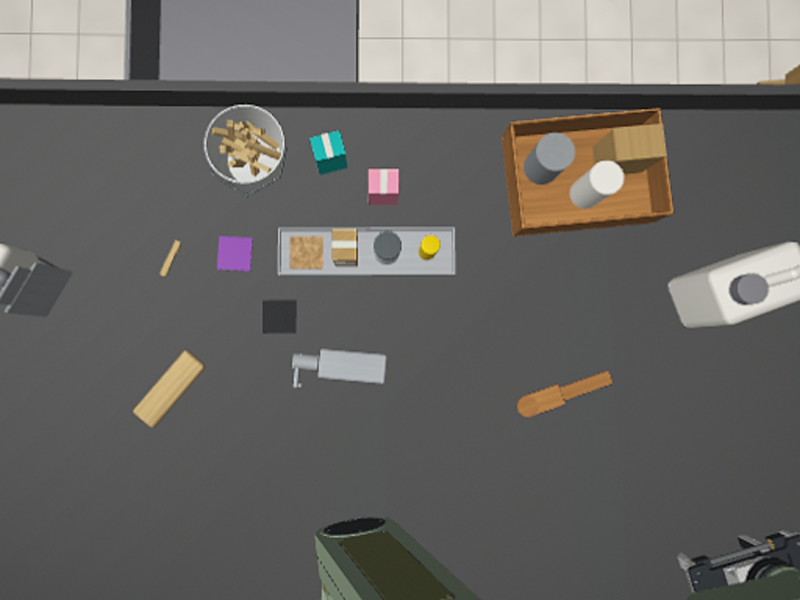

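Top view (800 px image): the dispenser lies with its foot at (385,368) and its spout at (296,385). The cork pad in the tray is at (306,252). The look-alike pads, purple at (235,254) and black at (279,316), are outside the tray. The pink (383,186) and turquoise (328,150) cartons are also outside it. I'll enlarge this area to confirm.

Run:
```python
from h import *
import pickle
b=pickle.load(open("top.pkl","rb"))
# crop cols165-300 rows140-250
c=b["pixels"][140:252,165:300]
cv2.imwrite("pics/c.png",cv2.resize(c,None,fx=5.9,fy=5.35,interpolation=2)[:,:,::-1])
c=cv2.resize(c,None,fx=5.35,fy=5.35,interpolation=cv2.INTER_CUBIC); cv2.imwrite("pics/c.png",c[:,:,::-1]); print(c.shape)
```

```text
(599, 722, 3)
```

View pics/c.png

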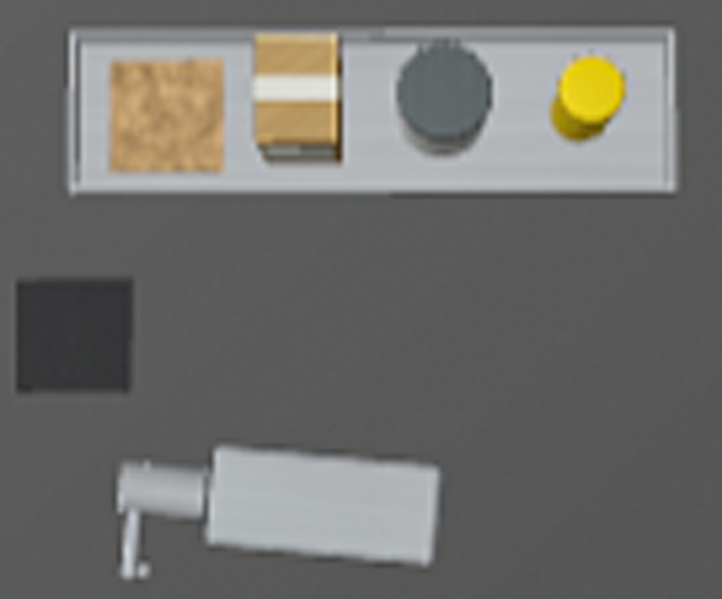

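The cork pad, bare and inside the tray, spans crop (110–223, 60–172). It is the only cork-coloured pad, so it is the target. The dispenser's upper face has corners (218,447), (440,465), (431,565) and (207,543).

Run:
```python
from h import *
import pickle
b=pickle.load(open("top.pkl","rb"))
def W(pts,z): return np.array([px2w(b,165+(x+.5)/5.35-.5,140+(y+.5)/5.35-.5,z)[:2] for x,y in pts])
d=W([(218,447),(440,465),(431,565),(207,543)],.054); print(d, [np.linalg.norm(d[i]-d[i-1]) for i in range(4)])
foot=(d[1]+d[2])/2; top=(d[0]+d[3])/2; ax=top-foot; print("foot",foot,"axis",ax,np.degrees(np.arctan2(-ax[0],ax[1])))
p=W([(110,60),(223,60),(223,171),(110,172)],.007);print(p,p.mean(0))
t=W([(70,29),(676,29),(677,190),(70,191)],.024);print(t,t.mean(0)); print(np.linalg.norm(t[0]-t[1]),np.linalg.norm(t[1]-t[2]))
v=(t[0]-t[1]+t[3]-t[2]);print("tray yaw deg",np.degrees(np.arctan2(-v[0],v[1])))
print("spout",W([(127,574)],.031))
v=ax/np.linalg.norm(ax); g=foot+v*.112
print("grip",g,"final",foot-v*.044, sense()["eef_pos"])
```

```text
[[ 0.48451155  0.09680538]
 [ 0.47504787 -0.02380757]
 [ 0.42107988 -0.01907489]
 [ 0.43271749  0.10222889]] [np.float64(0.05207724785601944), np.float64(0.12098366192617019), np.float64(0.054175103940726985), np.float64(0.12186074563827612)]
foot [ 0.44806388 -0.02144123] axis [0.01055064 0.12095837] -4.985031430393872
[[0.70331783 0.16331425]
 [0.70367136 0.09932041]
 [0.64029531 0.09873488]
 [0.63943727 0.16250599]] [0.67168044 0.13096888]
[[ 0.71818289  0.18400827]
 [ 0.72004212 -0.15663802]
 [ 0.6288724  -0.15679027]
 [ 0.62685317  0.18274413]] [0.67348765 0.01333103]
0.3406513601226003 0.0911698487254759
tray yaw deg 0.3267038492424674
spout [[0.41496188 0.14756991]]
grip [0.45779617 0.09013512] final [ 0.44424048 -0.0652748 ] [ 0.16090093 -0.55130234  0.22640725]
```

```bash
cat >> h.py <<'E'
def go(x,y,z,yaw=None):
    "print tool-frame shift (mm) and turn (rad) to reach TCP x,y,z with tool-x heading yaw (deg)"
    s=sense(); M=rot(s["tool_rot"]); d=M.T@(np.array([x,y,z])-s["eef_pos"])*1000
    c=np.degrees(np.arctan2(M[1,0],M[0,0])); t=0 if yaw is None else -np.radians((yaw-c+180)%360-180)
    print("shift",d.round(1),"turn",round(t,4),"yaw now",c.round(2),s["eef_pos"].round(4),"t",s["time"])
E
python3 -c "
from h import *
go(.4577,.0878,.20,85)"
```

```text
shift [ 463.9 -530.4   27.6] turn -1.1997 yaw now 16.26 [ 0.1609 -0.5513  0.2264] t 0.1
```

```bash
python3 -m pendant '[[94,38,-42,0,-0.1],[94,75,-85,0,-0.25],[94,112,-128,0,-0.4],[94,150,-170,0,-0.55],[94,188,-212,0,-0.7],[94,225,-255,0,-0.85],[94,262,-298,0,-1.0],[94,300,-340,0,-1.1]]'; python3 -c "
from h import *
go(.4577,.0878,.20,85)"
```

```text
time: 1.1
eef_pos: [0.354, -0.1398, 0.2273]
tool_rot: [0.0, 0.769, 0.639, 0.0]
force: [0.9, -0.0, 0.1]
grip_width: 0.999
shift [242.7  60.3  27.3] turn -0.0967 yaw now 79.46 [ 0.354  -0.1398  0.2273] t 1.1
```

```bash
python3 -m pendant '[[94,50,12,5,-0.05],[94,100,25,10,-0.1],[94,150,37,20,-0.1],[94,200,50,27,-0.1],[94,243,60,27,-0.1],[94,243,60,27,-0.1]]'
python3 - <<'E'
from h import *
go(.4577,.0878,.047,85)
s=snap("wrist","w1.png"); print(s["eye"])
cv2.imwrite("pics/w1.png",cv2.resize(s["pixels"],(800,600),interpolation=2)[:,:,::-1])
E
```

```text
time: 1.85
eef_pos: [0.458, 0.0882, 0.1999]
tool_rot: [-0.0, 0.736, 0.677, -0.0]
force: [-0.4, 0.3, 0.2]
grip_width: 0.998
shift [-5.000e-01 -1.000e-01  1.529e+02] turn 0.0049 yaw now 85.28 [0.458  0.0882 0.1999] t 1.85
[0.46439292 0.17289717 0.35760717]
```

View pics/w1.png

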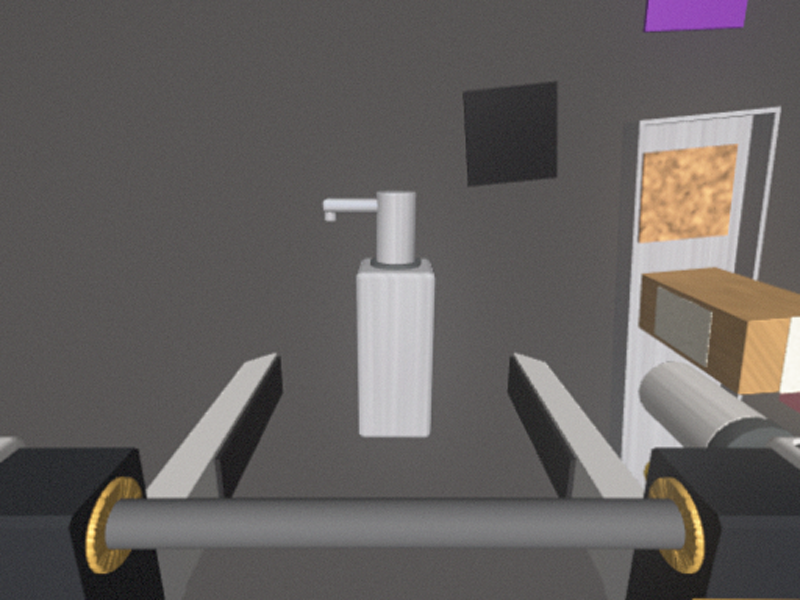

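The wrist view shows the dispenser lying between the fingers, axis straight up the image. Its body corners are about (362,262), (433,262), (431,436) and (359,436), and the spout tip is at (328,205).

Run:
```python
from h import *
import pickle
s=pickle.load(open("wrist.pkl","rb"))
k=512/800
for u,v,z in [(357,275,.054),(434,275,.054),(431,436,.054),(359,436,.054),(324,205,.03)]:
    print(px2w(s,(u+.5)*k-.5,(v+.5)*k-.5,z).round(4))
```

```text
[0.4334 0.1038 0.054 ]
[0.4839 0.0996 0.054 ]
[ 0.4746 -0.0209  0.054 ]
[ 0.4221 -0.0166  0.054 ]
[0.4137 0.1488 0.03  ]
```

```bash
python3 -m pendant '[[94,-0.5,0,50,0],[94,-0.5,0,100,0],[94,-0.5,0,135,0],[94,-0.5,0,153,0],[94,-0.5,0,153,0],[50,-0.5,0,153,0],[40,-0.5,0,153,0],[40,-0.5,0,153,0]]';python3 -m pendant '[[40,0,0,0,0],[40,0,0,0,0]]'; python3 -c "
from h import *
go(.4577,.0878,.047,85)"
```

```text
time: 2.9
eef_pos: [0.4587, 0.0854, 0.0484]
tool_rot: [0.001, 0.737, 0.676, 0.001]
force: [-1.1, -0.3, -0.1]
grip_width: 0.722
time: 3.15
eef_pos: [0.4581, 0.0856, 0.0478]
tool_rot: [0.0, 0.737, 0.676, 0.0]
force: [-0.6, 0.4, 2.9]
grip_width: 0.57
shift [ 2.2 -0.6  0.8] turn 0.0003 yaw now 85.02 [0.4581 0.0856 0.0478] t 3.15
```

```bash
python3 -m pendant '[[40,-5,0,-9,0],[40,-11,0,-19,0],[40,-18,0,-28,0],[40,-25.5,0,-37,0],[40,-34,0,-44.5,0],[40,-43,0,-51.5,0],[40,-53,0,-57,0],[40,-63.5,0,-62,0]]'
python3 - <<'E'
from h import *
go(.4577,.0878,.047,85)
print(sense()["ft_torque"])
s=snap("wrist","w2.png");t=snap("scene")
a=cv2.resize(s["pixels"],(400,300),interpolation=3); c=t["pixels"][110:235,230:400]
c=cv2.resize(c,(400,300),interpolation=2)
cv2.imwrite("pics/w2.png",np.hstack([a,c])[:,:,::-1])
E
```

```text
time: 4.15
eef_pos: [0.4522, 0.0215, 0.1097]
tool_rot: [-0.0, 0.737, 0.676, -0.0]
force: [-0.3, -0.2, -1.3]
grip_width: 0.571
shift [66.5 -0.3 62.7] turn 0.0002 yaw now 85.01 [0.4522 0.0215 0.1097] t 4.15
[ 0.06230998 -0.06474932 -0.00397588]
```

View pics/w2.png

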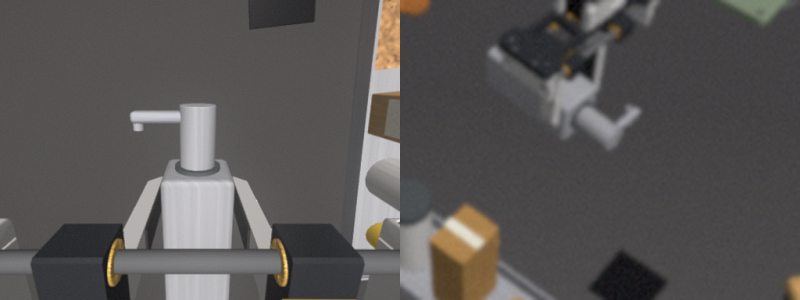

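```bash
cat >> h.py <<'E'
def model(s,phi,h,b,P=None):
    "wrist px (400x300) of head top centre, shoulder front/back edge mids, spout tip for tilt phi deg; grip at h,b(above axis)"
    st=sense(); M=rot(st["tool_rot"]); g=st["eef_pos"]+M[:,2]*.003 if P is None else P
    f=np.radians(phi); e1=np.cos(f)*M[:,0]+np.sin(f)*np.array([0,0,1]); e2=np.cos(f)*np.array([0,0,1])-np.sin(f)*M[:,0]; e3=M[:,1]
    o=g-h*e1-b*e2
    # spout is on image left; sign via e3
    sp=np.array([-1,0,0]); e3=e3 if e3@sp>0 else -e3
    pts=[o+.176*e1, o+.126*e1+.027*e2, o+.126*e1-.027*e2, o+.167*e1+.05*e3]
    return np.c_[w2px(s,pts)*400/512, [p[2] for p in pts]].round(3), (o-.027*e2).round(3),(o+.027*e2).round(3)
E
python3 - <<'E'
from h import *
import pickle
s=pickle.load(open("wrist.pkl","rb"))
for phi in (0,15,30,45): print(phi,*model(s,phi,.108,.018))
E
```

```text
0 [[1.99303e+02 1.04893e+02 8.90000e-02]
 [1.99354e+02 1.81642e+02 1.16000e-01]
 [1.98859e+02 1.57477e+02 6.20000e-02]
 [1.33021e+02 1.16880e+02 8.90000e-02]] [ 0.443 -0.086  0.062] [ 0.443 -0.086  0.116]
15 [[1.99539e+02 1.04012e+02 1.07000e-01]
 [1.99392e+02 1.88235e+02 1.20000e-01]
 [1.98944e+02 1.47706e+02 6.80000e-02]
 [1.26698e+02 1.16415e+02 1.05000e-01]] [ 0.445 -0.071  0.036] [ 0.443 -0.085  0.088]
30 [[1.99800e+02 1.11080e+02 1.25000e-01]
 [1.99413e+02 1.95860e+02 1.24000e-01]
 [1.99051e+02 1.40092e+02 7.70000e-02]
 [1.19560e+02 1.22626e+02 1.21000e-01]] [ 0.447 -0.05   0.014] [ 0.444 -0.077  0.061]
45 [[2.00065e+02 1.28263e+02 1.42000e-01]
 [1.99416e+02 2.03855e+02 1.26000e-01]
 [1.99179e+02 1.35387e+02 8.80000e-02]
 [1.12150e+02 1.36971e+02 1.36000e-01]] [ 0.449 -0.023 -0.001] [ 0.445 -0.061  0.037]
```

Wrist view: the dispenser was lifted level (shoulder face at rows 158–183, which matches tilt 0), so pad friction holds it and it did not pivot. I'll lower it until it's just clear of the counter and ease the grip, so that gravity swings the foot down.

```bash
cat >> h.py <<'E'
def tilt(fn=None):
    s=snap("wrist"); g=cv2.cvtColor(cv2.resize(s["pixels"],(400,300),interpolation=3),cv2.COLOR_RGB2GRAY)
    m=(g[80:160,90:200]>130).sum(0); c=np.where(m>3)[0]
    col=g[60:200,197]; e=np.diff(col.astype(int))
    print("spout col",90+c[0] if len(c) else None,"edges rows",[(60+i,int(e[i])) for i in np.where(abs(e)>25)[0]], "grip mm",round(sense()["grip_width"]*94,2),"F",sense()["force"].round(1),sense()["ft_torque"].round(3))
    if fn: cv2.imwrite("pics/"+fn,g)
E
python3 -c "
from h import *
tilt()"
python3 -m pendant '[[40,0,0,15,0],[40,0,0,30,0],[40,0,0,40,0],[40,0,0,45,0],[52,0,0,45,0],[52,0,0,45,0]]' | tail -1;python3 -c "
from h import *
tilt()"
python3 -m pendant '[[53,0,0,0,0],[53,0,0,0,0]]'|tail -1;python3 -c "
from h import *
tilt()"
```

```text
spout col 130 edges rows [(np.int64(102), 29), (np.int64(106), 41), (np.int64(169), -26), (np.int64(170), -70)] grip mm 53.99 F [ 0.4 -0.1 -2.6] [ 0.052 -0.107 -0.053]
grip_width: 0.571
spout col 130 edges rows [(np.int64(102), 27), (np.int64(106), 42), (np.int64(170), -70)] grip mm 53.78 F [ 0.4  0.5 -2.7] [ 0.072 -0.112 -0.028]
grip_width: 0.568
spout col 130 edges rows [(np.int64(102), 28), (np.int64(106), 38), (np.int64(170), -69)] grip mm 54.06 F [ 0.3 -0.5 -2.8] [ 0.001 -0.062  0.028]
```

```bash
python3 -m pendant '[[53.5,0,0,0,0],[53.5,0,0,0,0]]'|tail -1;python3 -c "
from h import *
tilt()"
python3 -m pendant '[[53.8,0,0,0,0],[53.8,0,0,0,0]]'|tail -1;python3 -c "
from h import *
tilt()"
python3 -m pendant '[[54,0,0,0,0],[54,0,0,0,0]]'|tail -1;python3 -c "
from h import *
tilt()"
```

```text
grip_width: 0.571
spout col 130 edges rows [(np.int64(102), 28), (np.int64(106), 40), (np.int64(170), -70)] grip mm 53.39 F [-0.6 -0.5 -1.7] [ 0.043 -0.134 -0.039]
grip_width: 0.576
spout col 130 edges rows [(np.int64(102), 27), (np.int64(106), 41), (np.int64(170), -70)] grip mm 54.08 F [-0.4  0.3 -2.5] [ 0.023 -0.138 -0.019]
grip_width: 0.575
spout col 136 edges rows [(np.int64(96), 28), (np.int64(98), 36), (np.int64(157), -55), (np.int64(158), -39)] grip mm 54.24 F [-0.7  0.2 -0.1] [-0.024 -0.015  0.019]
```

```bash
python3 -m pendant '[[70,0,0,0,0],[70,0,0,0,0],[70,0,0,0,0]]'
python3 - <<'E'
from h import *
tilt("w3.png")
s=snap("wrist")
go(.4577,.0878,.047,85)
for h in(.104,.108,.112):print(*model(s,0,h,.035))
cv2.imwrite("pics/w3.png",cv2.resize(s["pixels"],(640,480),interpolation=2)[:,:,::-1])
E
```

```text
time: 6.68
eef_pos: [0.4525, 0.0222, 0.0646]
tool_rot: [0.0, 0.737, 0.676, 0.0]
force: [0.4, 0.2, -0.2]
grip_width: 0.742
spout col 136 edges rows [(np.int64(96), 28), (np.int64(98), 38), (np.int64(157), -48), (np.int64(158), -54), (np.int64(163), 27)] grip mm 69.81 F [ 0.5 -0.6 -0.4] [-0.05  -0.074 -0.027]
shift [65.8 -0.4 17.5] turn 0.0003 yaw now 85.02 [0.4524 0.0222 0.0645] t 6.775
[[ 1.98209e+02  9.73520e+01  2.60000e-02]
 [ 1.98290e+02  1.67077e+02  5.30000e-02]
 [ 1.98046e+02  1.47772e+02 -1.00000e-03]
 [ 1.37184e+02  1.08589e+02  2.60000e-02]] [ 0.443 -0.081 -0.001] [ 0.443 -0.081  0.053]
[[ 1.98204e+02  1.02390e+02  2.60000e-02]
 [ 1.98284e+02  1.71983e+02  5.30000e-02]
 [ 1.98043e+02  1.51682e+02 -1.00000e-03]
 [ 1.37545e+02  1.13494e+02  2.60000e-02]] [ 0.443 -0.085 -0.001] [ 0.443 -0.085  0.053]
[[ 1.98199e+02  1.07367e+02  2.60000e-02]
 [ 1.98279e+02  1.76827e+02  5.30000e-02]
 [ 1.98040e+02  1.55553e+02 -1.00000e-03]
 [ 1.37902e+02  1.18341e+02  2.60000e-02]] [ 0.443 -0.089 -0.001] [ 0.443 -0.089  0.053]
```

View pics/w3.png

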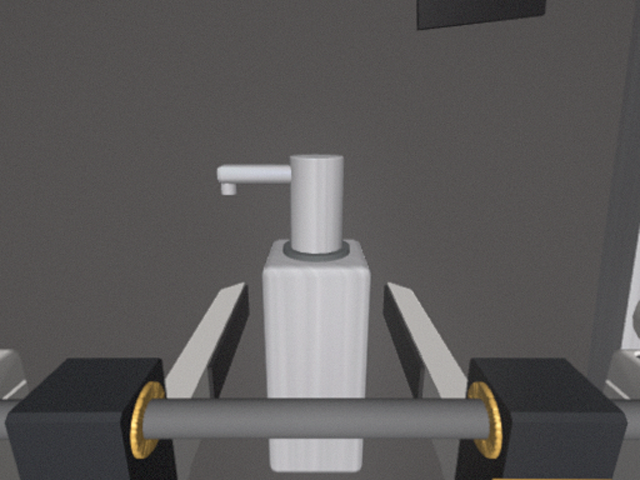

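```bash
python3 -m pendant '[[70,18,0,0,0],[70,18,0,0,0],[50,18,0,0,0],[50,18,0,0,0],[50,18,0,0,0],[53.7,18,0,0,0],[53.7,18,0,0,0]]'; python3 -c "
from h import *
tilt()"
python3 -m pendant '[[53.7,-3,0,-8,0],[53.7,-7,0,-15,0],[53.7,-12,0,-22,0],[53.7,-16.5,0,-29,0],[53.7,-22,0,-36,0],[53.7,-27.5,0,-42,0],[53.7,-34,0,-48,0],[53.7,-40,0,-53,0]]'
python3 - <<'E'
from h import *
tilt()
import pickle
s=pickle.load(open("wrist.pkl","rb"))
for phi in (0,15,30): print(phi,*model(s,phi,.122,.035))
E
```

```text
time: 7.65
eef_pos: [0.4539, 0.0399, 0.0644]
tool_rot: [0.0, 0.737, 0.676, -0.0]
force: [0.1, -0.4, -0.5]
grip_width: 0.572
spout col 137 edges rows [(np.int64(116), 34), (np.int64(178), -83), (np.int64(183), 27)] grip mm 53.81 F [-0.1 -1.  -0.9] [-0.253 -0.081  0.078]
time: 8.7
eef_pos: [0.4505, -0.0001, 0.1178]
tool_rot: [0.0, 0.737, 0.676, 0.0]
force: [0.2, -0.1, -2.2]
grip_width: 0.571
spout col 128 edges rows [(np.int64(108), 45), (np.int64(109), 46), (np.int64(183), 62)] grip mm 54.05 F [ 0.8 -0.7 -1.8] [ 0.04  -0.106 -0.018]
0 [[1.98959e+02 1.20408e+02 8.00000e-02]
 [1.99070e+02 1.89748e+02 1.07000e-01]
 [1.98660e+02 1.65864e+02 5.30000e-02]
 [1.39437e+02 1.31046e+02 8.00000e-02]] [ 0.44  -0.122  0.054] [ 0.44  -0.122  0.108]
15 [[1.99122e+02 1.14154e+02 9.60000e-02]
 [1.99089e+02 1.88214e+02 1.09000e-01]
 [1.98708e+02 1.51524e+02 5.70000e-02]
 [1.34893e+02 1.24914e+02 9.30000e-02]] [ 0.442 -0.102  0.024] [ 0.441 -0.116  0.076]
30 [[1.99319e+02 1.12969e+02 1.12000e-01]
 [1.99111e+02 1.87392e+02 1.11000e-01]
 [1.98784e+02 1.38617e+02 6.40000e-02]
 [1.29408e+02 1.23047e+02 1.08000e-01]] [ 0.444 -0.075  0.001] [ 0.442 -0.102  0.048]
```

```bash
python3 -m pendant '[[53.7,-7,0,-5,0],[53.7,-14,0,-9,0],[53.7,-22,0,-13,0],[53.7,-29,0,-16,0],[53.7,-37,0,-19,0],[53.7,-45,0,-22,0],[53.7,-53,0,-24,0],[53.7,-61,0,-25,0]]'
python3 - <<'E'
from h import *
tilt()
import pickle
s=pickle.load(open("wrist.pkl","rb"))
for phi in (40,50,60,70): print(phi,*model(s,phi,.122,.035))
cv2.imwrite("pics/w4.png",cv2.resize(s["pixels"],(640,480),interpolation=2)[:,:,::-1])
E
```

```text
time: 9.75
eef_pos: [0.4451, -0.061, 0.1426]
tool_rot: [0.0, 0.737, 0.676, 0.0]
force: [-0.7, -0.4, -1.9]
grip_width: 0.581
spout col 126 edges rows [(np.int64(109), 43), (np.int64(110), 68), (np.int64(138), -27), (np.int64(139), -30), (np.int64(183), 75), (np.int64(184), 32)] grip mm 54.07 F [-0.2 -0.4 -1.9] [ 0.009 -0.099  0.018]
40 [[1.98811e+02 1.16112e+02 1.48000e-01]
 [1.98559e+02 1.87267e+02 1.36000e-01]
 [1.98375e+02 1.31229e+02 9.50000e-02]
 [1.24906e+02 1.25032e+02 1.42000e-01]] [ 0.441 -0.115  0.014] [ 0.438 -0.15   0.055]
50 [[1.98921e+02 1.22603e+02 1.58000e-01]
 [1.98571e+02 1.87517e+02 1.38000e-01]
 [1.98434e+02 1.24877e+02 1.03000e-01]
 [1.20549e+02 1.29719e+02 1.52000e-01]] [ 0.443 -0.093  0.006] [ 0.439 -0.134  0.041]
60 [[1.99030e+02 1.33094e+02 1.69000e-01]
 [1.98583e+02 1.88132e+02 1.39000e-01]
 [1.98503e+02 1.19977e+02 1.12000e-01]
 [1.16112e+02 1.37617e+02 1.61000e-01]] [ 0.445 -0.069  0.003] [ 0.441 -0.116  0.03 ]
70 [[1.99135e+02 1.47752e+02 1.78000e-01]
 [1.98594e+02 1.89102e+02 1.41000e-01]
 [1.98582e+02 1.16906e+02 1.22000e-01]
 [1.11817e+02 1.48881e+02 1.70000e-01]] [ 0.447 -0.045  0.004] [ 0.442 -0.096  0.022]
```

View pics/w4.png

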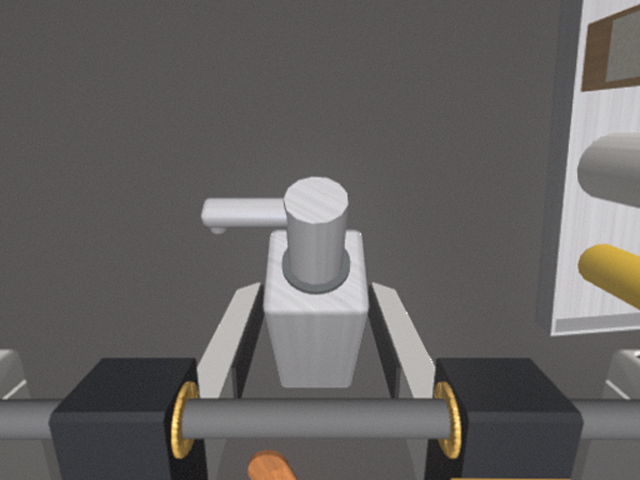

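```bash
cat >> h.py <<'E'
def fit(s,head,far,near,sr,sc,x0):
    from scipy.optimize import least_squares
    f=lambda p:(lambda m:[m[0,1]-head,m[2,1]-far,m[1,1]-near,m[3,1]-sr,m[3,0]-sc])(model(s,p[0],p[1]/1e3,p[2]/1e3)[0])
    r=least_squares(f,x0,diff_step=.01); print("phi,h,b",r.x.round(1),"res",r.fun.round(1),"foot edges",*model(s,r.x[0],r.x[1]/1e3,r.x[2]/1e3)[1:])
E
python3 - <<'E'
from h import *
import pickle
s=pickle.load(open("wrist.pkl","rb"))
fit(s,125,144.5,195,132,126.5,[52,122,35])
E
```

```text
phi,h,b [ 33.2 126.   29.6] res [-1.4 -0.9  1.2  1.   1.1] foot edges [ 0.439 -0.136  0.023] [ 0.436 -0.166  0.069]
```

```bash
for i in 1; do python3 -m pendant '[[53.8,0,0,0,0],[53.8,0,0,0,0]]'|tail -1;python3 -c "
from h import *
tilt()"
python3 -m pendant '[[53.85,0,0,0,0],[53.85,0,0,0,0]]'|tail -1;python3 -c "
from h import *
tilt()"
python3 -m pendant '[[53.9,0,0,0,0]]'|tail -1;python3 -c "
from h import *
tilt()"; done
```

```text
grip_width: 0.576
spout col 121 edges rows [(np.int64(118), 32), (np.int64(119), 72), (np.int64(158), -52), (np.int64(159), -43), (np.int64(184), 73), (np.int64(185), 32), (np.int64(195), -31), (np.int64(196), -30)] grip mm 53.73 F [ 0.3  0.5 -1.9] [ 0.013 -0.072 -0.06 ]
grip_width: 0.574
spout col 121 edges rows [(np.int64(118), 31), (np.int64(119), 72), (np.int64(158), -50), (np.int64(159), -48), (np.int64(184), 73), (np.int64(185), 32), (np.int64(195), -33), (np.int64(196), -28)] grip mm 54.31 F [-0.3  0.1 -1.3] [0.029 0.022 0.006]
grip_width: 0.57
spout col 121 edges rows [(np.int64(118), 29), (np.int64(119), 73), (np.int64(158), -43), (np.int64(159), -53), (np.int64(184), 73), (np.int64(185), 31), (np.int64(195), -32), (np.int64(196), -31)] grip mm 53.9 F [-0.6  1.9 -1.4] [ 0.067  0.058 -0.032]
```

```bash
cat >> h.py <<'E'
def fit3(head,near,sc,x0):
    import pickle
    from scipy.optimize import least_squares
    s=pickle.load(open("wrist.pkl","rb"))
    f=lambda p:(lambda m:[m[0,1]-head+.0,m[1,1]-near,m[3,0]-sc])(model(s,p[0],p[1]/1e3,p[2]/1e3)[0])
    r=least_squares(f,x0,diff_step=.01); print("phi,h,b",r.x.round(1),"res",r.fun.round(1),"foot edges",*model(s,r.x[0],r.x[1]/1e3,r.x[2]/1e3)[1:])
E
python3 -m pendant '[[53.7,0,0,0,0]]'|tail -1
python3 - <<'E'
from h import *
tilt()
fit3(138.5,195.5,121.5,[50,122,32])
fit3(138.5,195.5,122.5,[50,122,32])
s=snap("scene")
c=s["pixels"][90:190,230:390]
cv2.imwrite("pics/s5.png",cv2.resize(c,(640,400),interpolation=2)[:,:,::-1])
E
```

```text
grip_width: 0.577
spout col 121 edges rows [(np.int64(118), 30), (np.int64(119), 71), (np.int64(158), -44), (np.int64(159), -51), (np.int64(184), 74), (np.int64(185), 32), (np.int64(195), -32), (np.int64(196), -30)] grip mm 53.96 F [-0.3  0.3 -0.4] [ 0.039  0.058 -0.031]
phi,h,b [ 53.9 130.2  29.7] res [0. 0. 0.] foot edges [ 0.442 -0.091  0.001] [ 0.439 -0.135  0.033]
phi,h,b [ 53.3 131.8  30. ] res [0. 0. 0.] foot edges [ 0.442 -0.093 -0.   ] [ 0.438 -0.137  0.032]
```

View pics/s5.png

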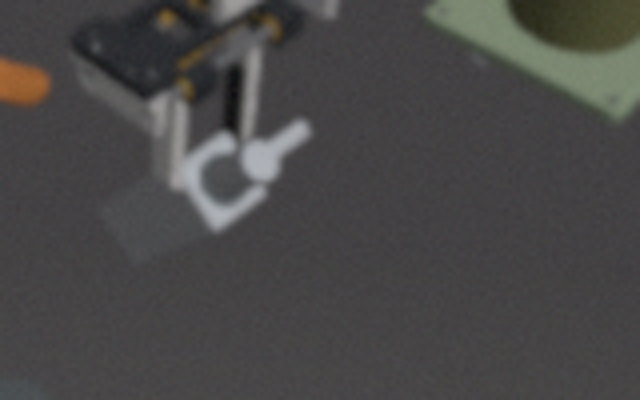

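```bash
python3 -m pendant '[[53.75,-6,0,-0.5,0],[53.75,-13,0,-1,0],[53.75,-20,0,-2,0],[53.75,-26.5,0,-2,0],[53.75,-33,0,-2,0],[53.75,-40,0,-2,0],[53.75,-40,0,-2,0]]'
python3 - <<'E'
from h import *
tilt()
s=snap("wrist")
cv2.imwrite("pics/w6.png",cv2.resize(s["pixels"],(640,480),interpolation=2)[:,:,::-1])
E
```

```text
time: 11.68
eef_pos: [0.4425, -0.1018, 0.1456]
tool_rot: [0.001, 0.738, 0.675, 0.0]
force: [-1.3, 0.1, 5.1]
grip_width: 0.568
spout col 116 edges rows [(np.int64(130), 52), (np.int64(196), -44)] grip mm 53.88 F [-1.8 -0.4  6.7] [-0.067  0.149  0.   ]
```

View pics/w6.png

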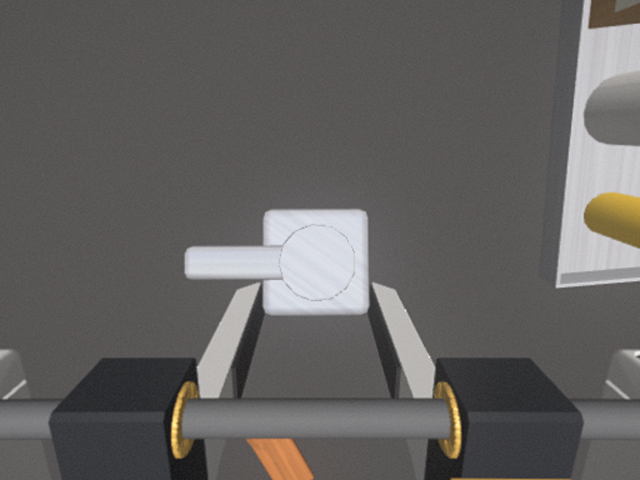

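Run:
```python
from h import *
import pickle
s=pickle.load(open("wrist.pkl","rb"))
fit3(163.7,196,116,[70,130,30])
fit(s,163.7,131,196,163.7,116,[70,130,30])
```

```text
phi,h,b [ 72.5 131.2  27.6] res [0. 0. 0.] foot edges [ 0.444 -0.089  0.001] [ 0.439 -0.14   0.017]
phi,h,b [ 70.7 132.6  26.2] res [ 0.  -1.9  1.8 -0.   1.2] foot edges [ 0.443 -0.095 -0.   ] [ 0.439 -0.146  0.018]
```

```bash
python3 -m pendant '[[53.75,-5,0,0,0],[53.75,-10,0,0,0],[53.75,-16,0,1,0],[53.75,-21,0,2,0],[53.75,-27,0,4,0],[53.75,-33,0,6,0],[53.75,-40,0,8,0],[53.75,-45,0,9,0]]'
python3 - <<'E'
from h import *
tilt()
s=snap("wrist")
cv2.imwrite("pics/w7.png",cv2.resize(s["pixels"],(640,480),interpolation=2)[:,:,::-1])
E
```

```text
time: 12.78
eef_pos: [0.4377, -0.1453, 0.1354]
tool_rot: [-0.0, 0.737, 0.675, 0.0]
force: [-0.7, 1.1, 9.2]
grip_width: 0.571
spout col 162 edges rows [(np.int64(110), 30), (np.int64(145), -26), (np.int64(146), -80), (np.int64(179), 26)] grip mm 54.18 F [0.3 1.7 5.1] [0.164 0.026 0.024]
```

View pics/w7.png

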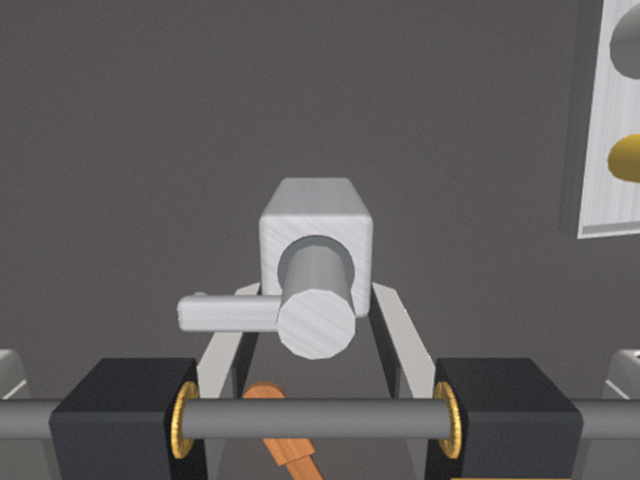

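Run:
```python
from h import *
import pickle
s=pickle.load(open("wrist.pkl","rb"))
fit(s,201,134,197.5,196,112,[88,130,20])
go(0,0,0)
```

```text
phi,h,b [ 92.3 132.5  22.1] res [ 1.6 -1.6  1.5 -1.5  1.2] foot edges [ 0.442 -0.091  0.002] [ 0.438 -0.145 -0.   ]
shift [ 106.2 -448.7  135.6] turn 0 yaw now 84.97 [ 0.4377 -0.1453  0.1354] t 12.875
```

```bash
python3 -m pendant '[[53.75,0,0,-1,0],[53.75,0,0,-2,0],[56,0,0,-2,0],[60,0,0,-2,0],[75,0,0,-2,0],[75,0,0,-2,0],[75,0,0,-10,0],[75,0,0,-25,0]]'; 
python3 -m pendant '[[75,0,0,-30,0],[75,0,0,-60,0],[75,0,0,-90,0],[75,0,0,-90,0]]'
python3 - <<'E'
from h import *
s=snap("wrist"); t=snap("top")
go(.44,-.118,.25)
g=cv2.resize(s["pixels"],(400,300),interpolation=3)
c=cv2.resize(t["pixels"][170:290,180:340],(400,300),interpolation=2)
cv2.imwrite("pics/w8.png",np.hstack([g,c])[:,:,::-1])
E
```

```text
time: 13.88
eef_pos: [0.4374, -0.1449, 0.1609]
tool_rot: [-0.001, 0.737, 0.676, -0.0]
force: [0.5, -0.4, -0.3]
grip_width: 0.8
time: 14.38
eef_pos: [0.4398, -0.1462, 0.2543]
tool_rot: [0.004, 0.737, 0.676, 0.001]
force: [-0.0, 0.0, -0.4]
grip_width: 0.801
shift [27.2 -0.1  0.6] turn 0 yaw now 85.02 [ 0.4377 -0.1451  0.2506] t 14.475
```

View pics/w8.png

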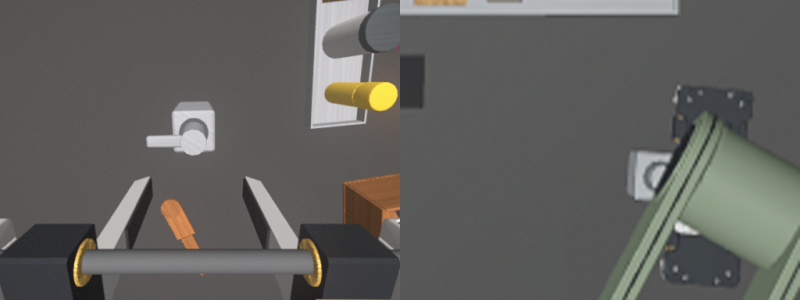

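It's standing free. In the wrist view the head top is at (194,142) and the spout tip at (147,142). I'll measure its position and heading.

Run:
```python
from h import *
import pickle
s=pickle.load(open("wrist.pkl","rb")); p=s["pixels"]; k=512/400
cv2.imwrite("pics/x.png",p[:,:,::-1])
W=lambda u,v,z:px2w(s,(u+.5)*k-.5,(v+.5)*k-.5,z)
print("head",W(194,142,.176),"spout",W(147,141.5,.1715),"shoulder",W(172.5,151.5,.126),W(215.5,151.5,.126))
# enlarge crop for reading
c=cv2.resize(p[110:215,175:290],None,fx=5.5,fy=5.5,interpolation=2); cv2.imwrite("pics/w9.png",c[:,:,::-1])
```

```text
head [ 0.43837845 -0.12190832  0.176     ] spout [ 0.38927031 -0.11816178  0.1715    ] shoulder [ 0.40874793 -0.14477139  0.126     ] [ 0.46288365 -0.1496216   0.126     ]
```

View pics/w9.png

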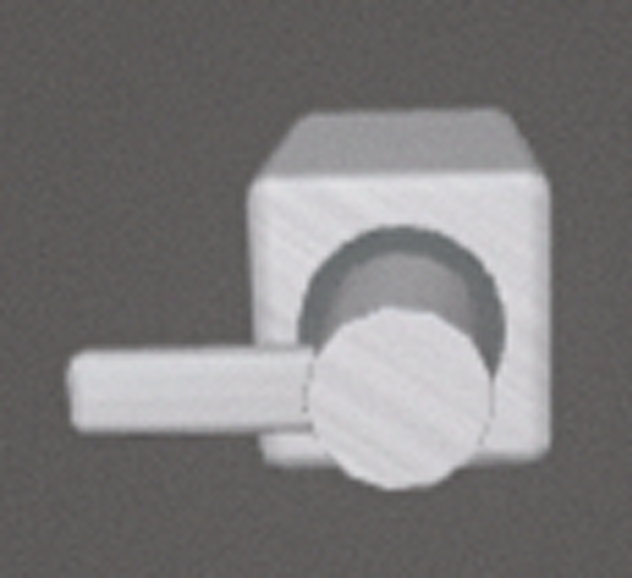

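Enlarged, it stands square: head circle centre (400,398), spout tip (70,391), top face (249–551, 176–462).

Run:
```python
from h import *
import pickle
s=pickle.load(open("wrist.pkl","rb"))
W=lambda u,v,z:px2w(s,175+(u+.5)/5.5-.5,110+(v+.5)/5.5-.5,z)
h=W(400,398,.176);sp=W(70,391,.1715); c=np.array([W(*q,.126) for q in[(249,177),(548,175),(551,462),(255,462)]])
print("head",h,"spout",sp,"d",sp-h,np.degrees(np.arctan2(*(h-sp)[[1,0]])))
print(c,c.mean(0)); print([np.linalg.norm(c[i]-c[i-1]) for i in range(4)])
for a,b in((0,1),(3,2)): d=c[b]-c[a]; print("edge heading",np.degrees(np.arctan2(d[1],d[0])))
```

```text
head [ 0.4374589  -0.12187174  0.176     ] spout [ 0.38854507 -0.11760742  0.1715    ] d [-0.04891384  0.00426432 -0.0045    ] -4.982465380945872
[[ 0.41376023 -0.09379835  0.126     ]
 [ 0.46456631 -0.09794193  0.126     ]
 [ 0.46172651 -0.14903173  0.126     ]
 [ 0.40881893 -0.14429222  0.126     ]] [ 0.43721799 -0.12126606  0.126     ]
[np.float64(0.05073506500972974), np.float64(0.05097476823437442), np.float64(0.05116866743997145), np.float64(0.05311944289343785)]
edge heading -4.6625304370754925
edge heading -5.118946432017516
```

```bash
python3 -m pendant '[[75,12,0,0,0.18],[75,23,0,0,0.36],[75,23,0,0,0.54],[75,23,0,0,0.72],[75,23,0,0,0.9],[75,23,0,0,1.08],[75,23,0,0,1.26],[60,23,0,0,1.44]]'
python3 -m pendant '[[60,0,0,0,0.13],[60,0,0,0,0.13]]'
python3 -c "
from h import *
go(.4373,-.1215,.155,-5)"
```

```text
time: 15.48
eef_pos: [0.4386, -0.1217, 0.2485]
tool_rot: [-0.001, 1.0, 0.019, -0.002]
force: [-0.4, -0.4, 0.1]
grip_width: 0.724
time: 15.72
eef_pos: [0.4388, -0.1217, 0.2488]
tool_rot: [-0.001, 0.999, -0.042, -0.002]
force: [-0.5, -0.4, 0.6]
grip_width: 0.64
shift [-1.2 -0.  93.8] turn 0.0026 yaw now -4.85 [ 0.4388 -0.1217  0.2488] t 15.725
```

```bash
python3 -m pendant '[[60,-1,0,40,0],[60,-1,0,75,0],[60,-1,0,94,0],[60,-1,0,94,0],[40,-1,0,94,0],[20,-1,0,94,0],[20,-1,0,94,0],[20,-1,0,94,0]]'
python3 -m pendant '[[20,0,0,0,0],[20,0,0,0,0],[20,0,0,0,0]]'
python3 -c "
from h import *
go(.6725,.1305,.222,0);print(sense()['grip_width']*94)"
```

```text
time: 16.73
eef_pos: [0.4392, -0.1225, 0.1571]
tool_rot: [0.0, 0.999, -0.043, 0.001]
force: [0.5, -0.6, 2.3]
grip_width: 0.292
time: 17.1
eef_pos: [0.4392, -0.1225, 0.1571]
tool_rot: [0.0, 0.999, -0.043, 0.001]
force: [-0.5, -0.6, 4.8]
grip_width: 0.293
shift [ 210.7 -272.1  -64.9] turn -0.0862 yaw now -4.94 [ 0.4392 -0.1225  0.1571] t 17.1
27.567130743531457
```

```bash
python3 -m pendant '[[20,0,0,-15,0],[20,0,0,-40,0],[20,0,-20,-65,0],[20,0,-60,-65,-0.02],[20,0,-110,-65,-0.04],[20,0,-160,-65,-0.06],[20,0,-205,-65,-0.08],[20,0,-235,-65,-0.086]]'
python3 -m pendant '[[20,0,-15,0,0],[20,0,-18,0,0],[20,0,-18,0,0]]'
python3 - <<'E'
from h import *
go(.6725,.1305,.222,0);print(sense()['grip_width']*94)
s=snap("wrist"); cv2.imwrite("pics/w10.png",s["pixels"][:,:,::-1])
g=s["pixels"][:,:,::-1]; M=sense(); e=M["eef_pos"]; print(s["eye"])
t=snap("top")
def W(*a):return w2px(s,[a])[0].round(1)
print("exp head ctr",W(e[0],e[1],e[2]+.019),"rim",W(e[0]+.014,e[1],e[2]+.019),W(e[0],e[1]+.014,e[2]+.019),"spout",W(e[0]-.05,e[1],e[2]+.0145),"should corners",[W(e[0]+a,e[1]+b,e[2]-.031) for a,b in((.027,.027),(.027,-.027))], "foot",[W(e[0]+.027,e[1]+b,e[2]-.157) for b in(.027,-.027)])
gray=cv2.cvtColor(g,cv2.COLOR_BGR2GRAY); pu=int(W(e[0]+.027,e[1],e[2]-.031)[0])
print(gray[::6,pu-0])
E
```

```text
time: 18.1
eef_pos: [0.4581, 0.1141, 0.2212]
tool_rot: [-0.0, 1.0, 0.001, -0.001]
force: [0.3, -0.4, -2.5]
grip_width: 0.288
time: 18.48
eef_pos: [0.4588, 0.1293, 0.2213]
tool_rot: [0.0, 1.0, -0.0, -0.0]
force: [0.4, 0.1, -1.9]
grip_width: 0.291
shift [213.7  -1.4  -0.8] turn -0.0009 yaw now -0.05 [0.4588 0.1293 0.2213] t 18.475
27.366658017477103
[0.5425446  0.12992799 0.37895803]
exp head ctr [254.  271.5] rim [254. 247.] [227.  271.5] spout [254.  343.8] should corners [array([212.1, 193.9]), array([295.1, 193.8])] foot [array([227.4, 159.4]), array([278.8, 159.4])]
[178 182 225 178 104 100 105  98  99  97 103  98  97  94  97  97  98  95
  97  98  95 100  99  98  99  98  99 101 105 108 113 111 118 189 216 169
 119 111 115 114 111 113 208 224 222 223 221 217 223 222 217 217 216 146
  83 108 128 147 127  99  98  92  97  94]
```

Run:
```python
from h import *
import pickle
s=pickle.load(open("wrist.pkl","rb")); g=cv2.cvtColor(s["pixels"],cv2.COLOR_RGB2GRAY).astype(float); e=sense()["eef_pos"]
g=cv2.GaussianBlur(g,(3,3),0); d=np.diff(g,axis=0)
us=np.arange(218,292,4); rows=[185+np.argmax(d[185:205,u])+.5 for u in us]; print("shoulder edge",rows)
P=np.array([px2w(s,u,r,e[2]-.032) for u,r in zip(us,rows)]); m=np.polyfit(P[:,1],P[:,0],1); print("heading of edge deg",np.degrees(m[0]),"x at axis rel",(np.median(P[:,0])-e[0]))
for r in (200,206,212):
    dx=np.diff(g[r]); l=195+np.argmax(dx[195:235]); q=270+np.argmin(dx[270:312]); a=px2w(s,l+.5,r,e[2]-.031);b=px2w(s,q+.5,r,e[2]-.031); print(r,l,q,"y rel",a[1]-e[1],b[1]-e[1])
print("foot col254",g[150:196:3,240].astype(int))
for r in (175,182):print(r,g[r,210:300:3].astype(int))
# head circle
c=cv2.HoughCircles(np.uint8(g[235:320,215:300]),cv2.HOUGH_GRADIENT,1,50,param1=100,param2=12,minRadius=20,maxRadius=34)
print(c[0]+[215,235,0] if c is not None else None)
```

```text
shoulder edge [np.float64(197.5), np.float64(197.5), np.float64(197.5), np.float64(196.5), np.float64(197.5), np.float64(196.5), np.float64(196.5), np.float64(196.5), np.float64(196.5), np.float64(196.5), np.float64(196.5), np.float64(196.5), np.float64(196.5), np.float64(196.5), np.float64(196.5), np.float64(196.5), np.float64(196.5), np.float64(196.5), np.float64(197.5)]
heading of edge deg -0.44964128510882895 x at axis rel 0.024857961443893517
200 212 290 y rel 0.026972316472935742 -0.024122608704525136
206 212 290 y rel 0.027134994485747355 -0.02426881496308278
212 212 290 y rel 0.02729944272761256 -0.024416601378718747
foot col254 [ 98  98  98  97 101 110 110 110 110 109 110 109 110 112 113 119]
175 [ 99  98  99  98 105 122 110 109 110 110 109 109 108 109 109 108 108 109
 109 107 108 107 106 103  99  99  99  98 100  98]
182 [ 99  99 100 106 125 111 109 112 111 111 109 110 112 111 110 109 110 109
 108 108 107 108 109 108 102 100 100  98 100  99]
[[252.5        277.5         26.60000038]]
```

Run:
```python
from h import *
import pickle
for n in("wrist","top"):
    s=pickle.load(open(n+".pkl","rb")); hsv=cv2.cvtColor(s["pixels"],cv2.COLOR_RGB2HSV)
    m=cv2.inRange(hsv,(8,80,110),(22,255,255)); k,l,st,c=cv2.connectedComponentsWithStats(m)
    for i in range(1,k):
        if st[i,4]>60:
            w=px2w(s,*c[i],.007); print(n,st[i],c[i].round(1),w.round(4),end=" ")
            x,y,ww,hh=st[i,:4]; print([px2w(s,a,b,.007)[:2].round(4) for a,b in((x-.5,y-.5),(x+ww-.5,y+hh-.5))])
```

```text
wrist [  0   0   9  26 115] [ 3.4 12.4] [0.6355 0.398  0.007 ] [array([0.6476, 0.3991]), array([0.623 , 0.3956])]
wrist [221   0  59  10 563] [249.3   4.3] [0.6441 0.1329 0.007 ] [array([0.6485, 0.1638]), array([0.6391, 0.1003])]
wrist [   0  158   94  113 3955] [ 44.7 218.7] [0.3973 0.402  0.007 ] [array([0.4781, 0.441 ]), array([0.3204, 0.35  ])]
wrist [190 306  14  61 334] [194.5 335.7] [0.2102 0.2165 0.007 ] [array([0.2629, 0.2207]), array([0.1525, 0.2057])]
wrist [302 306  14  61 429] [309.3 336.2] [0.2089 0.0452 0.007 ] [array([0.2626, 0.0591]), array([0.1523, 0.0326])]
wrist [307 383  95   1  95] [354. 383.] [ 0.1199 -0.0298  0.007 ] [array([0.1207, 0.045 ]), array([ 0.1192, -0.1044])]
top [486  42  26  12 114] [503.1  49.8] [ 1.023  -0.8167  0.007 ] [array([ 1.0492, -0.7631]), array([ 1.0113, -0.842 ])]
top [ 321   69  110   83 4750] [376.9 111.8] [ 0.827 -0.423  0.007] [array([ 0.9618, -0.2508]), array([ 0.7047, -0.5844])]
top [136  77  44  36 667] [157.5  91.8] [0.8848 0.2499 0.007 ] [array([0.9319, 0.3176]), array([0.8212, 0.182 ])]
top [213 147  15   7 105] [220. 150.] [0.7064 0.0577 0.007 ] [array([0.717 , 0.0805]), array([0.6958, 0.0348])]
top [186 152  21  20 419] [196.  161.5] [0.6709 0.1302 0.007 ] [array([0.7012, 0.1622]), array([0.6405, 0.0981])]
top [103 154  12  23  95] [108.4 165.2] [0.6582 0.3932 0.007 ] [array([0.6936, 0.4119]), array([0.6241, 0.3743])]
top [213 159  15   8 120] [220.  162.5] [0.6681 0.0574 0.007 ] [array([0.6802, 0.0802]), array([0.656 , 0.0346])]
top [ 85 224  45  50 891] [107.5 248.5] [0.4089 0.3894 0.007 ] [array([0.4829, 0.4594]), array([0.3356, 0.3227])]
top [331 237  61  30 719] [358.1 252.1] [ 0.3993 -0.3585  0.007 ] [array([ 0.4456, -0.2761]), array([ 0.3571, -0.4576])]
```

```bash
python3 -m pendant '[[20,20,0,0,0],[20,55,0,0,0],[20,95,-0.8,0,0],[20,135,-0.8,0,0],[20,170,-0.8,0,0],[20,195,-0.8,0,0],[20,208,-0.8,0,0],[20,213,-0.8,0,0]]'
python3 -m pendant '[[20,0,0,0,0],[20,0,0,0,0]]'
python3 - <<'E'
from h import *
go(.6715,.130,.166,0);print(sense()['grip_width']*94)
E
```

```text
time: 19.58
eef_pos: [0.6721, 0.13, 0.221]
tool_rot: [0.0, 1.0, -0.001, -0.001]
force: [-0.3, -0.6, -2.4]
grip_width: 0.291
time: 19.82
eef_pos: [0.6713, 0.1309, 0.2216]
tool_rot: [-0.0, 1.0, 0.0, -0.0]
force: [-0.3, 0.6, -3.2]
grip_width: 0.293
shift [ 0.2  0.9 55.6] turn 0.0 yaw now 0.0 [0.6713 0.1309 0.2216] t 19.825
27.5321406845125
```

```bash
python3 -m pendant '[[20,0,0,15,0],[20,0,0,30,0],[20,0,0,40,0],[20,0,0,47,0],[20,0,0,49,0],[20,0,0,49,0]]'
python3 - <<'E'
from h import *
go(.6715,.130,.166,0)
s=snap("wrist"); e=sense()["eef_pos"]; hsv=cv2.cvtColor(s["pixels"],cv2.COLOR_RGB2HSV)
m=cv2.inRange(hsv,(8,80,110),(22,255,255)); k,l,st,c=cv2.connectedComponentsWithStats(m)
for i in range(1,k):
    if st[i,4]>40:
        x,y,ww,hh=st[i,:4]; print(st[i],[px2w(s,a,b,.007)[:2].round(4) for a,b in((x-.5,y-.5),(x+ww-.5,y+hh-.5))])
g=cv2.GaussianBlur(cv2.cvtColor(s["pixels"],cv2.COLOR_RGB2GRAY).astype(float),(3,3),0)
d=np.diff(g,axis=0);r=[185+np.argmax(d[185:205,u]) for u in range(220,290,10)];print(r,px2w(s,255,np.median(r)+.5,e[2]-.032))
dx=np.diff(g[206]);l=195+np.argmax(dx[195:235]);q=270+np.argmin(dx[270:312]);print(l,q,px2w(s,l+.5,206,e[2]-.031),px2w(s,q+.5,206,e[2]-.031))
print(g[110:190:2,254].astype(int))
E
```

```text
time: 20.58
eef_pos: [0.6722, 0.1308, 0.1727]
tool_rot: [-0.0, 1.0, -0.0, 0.0]
force: [0.0, 1.0, -1.8]
grip_width: 0.293
shift [-0.7  0.8  6.7] turn -0.0002 yaw now -0.01 [0.6722 0.1308 0.1727] t 20.575
[22  0 14  9 74] [array([0.8475, 0.3456]), array([0.8402, 0.3343])]
[102   0  55  35 878] [array([0.8479, 0.2717]), array([0.8189, 0.2234])]
[222 154  59  22 574] [array([0.7043, 0.1645]), array([0.6801, 0.1006])]
[ 302  158   86   96 4664] [array([0.6999, 0.0785]), array([ 0.5853, -0.0285])]
[  1 163  28  63 746] [array([0.6944, 0.4023]), array([0.6214, 0.388 ])]
[ 450  167   62   54 1375] [array([ 0.6899, -0.082 ]), array([ 0.6273, -0.1636])]
[ 14 195   8  29  68] [array([0.6585, 0.3966]), array([0.6239, 0.3954])]
[302 306  13  61 426] [array([0.513 , 0.0699]), array([0.4173, 0.0482])]
[191 314   6  53 208] [array([0.5013, 0.2097]), array([0.4173, 0.2065])]
[  39  351   59   33 1470] [array([0.445 , 0.4118]), array([0.3891, 0.3429])]
[np.int64(197), np.int64(197), np.int64(197), np.int64(196), np.int64(196), np.int64(196), np.int64(196)] [0.6973462  0.12967893 0.14097864]
207 301 [0.6911286  0.16093605 0.14197864] [0.69109635 0.09907252 0.14197864]
[ 84  83  84  85  85  84  85  85  85  86  86  86  87  87  87  89  98 153
 193 189 191 193 174 193 187 185 161 102  98  97  99  98  97  97  98  99
  98  99  99  99]
```

```bash
python3 -m pendant '[[20,0,0,3,0],[20,0,0,5,0],[20,0,0,6.5,0],[20,0,0,6.5,0]]'
python3 -m pendant '[[20,0,0,0.7,0],[20,0,0,1.2,0],[20,0,0,1.2,0]]'
```

```text
time: 21.12
eef_pos: [0.6719, 0.1307, 0.1657]
tool_rot: [0.0, 1.0, -0.0, -0.0]
force: [-0.4, 0.1, -3.0]
grip_width: 0.29
time: 21.5
eef_pos: [0.672, 0.1308, 0.1647]
tool_rot: [0.0, 1.0, -0.0, -0.0]
force: [0.6, -0.7, -3.2]
grip_width: 0.295
```

```bash
python3 -m pendant '[[20,0,0,0.5,0],[20,0,0,0.8,0],[20,0,0,0.8,0]]'
```

```text
time: 21.88
eef_pos: [0.6721, 0.1307, 0.1642]
tool_rot: [-0.0, 1.0, -0.0, 0.0]
force: [-0.5, 0.3, -0.5]
grip_width: 0.289
```

```bash
python3 -m pendant '[[20,0,0,0.4,0],[20,0,0,0.4,0]]'
python3 -m pendant '[[28,0,0,0,0],[32,0,0,0,0],[40,0,0,0,0],[50,0,0,0,0],[60,0,0,0,0],[60,0,0,0,0],[60,0,0,0,0]]'
python3 -m pendant '[[60,0,0,-5,0],[60,0,0,-20,0],[60,0,0,-50,0],[60,0,0,-90,0],[60,0,0,-90,0],[60,0,0,-90,0]]'
python3 - <<'E'
from h import *
s=snap("wrist"); cv2.imwrite("pics/w11.png",s["pixels"][:,:,::-1]); e=sense()["eef_pos"];print(e)
cx,cy=.672,.1322
pr=lambda *a:w2px(s,[a])[0].round(1)
print("expected head",pr(cx,cy,.183),"spout",pr(cx-.05,cy,.174),"should",pr(cx+.027,cy+.027,.133),pr(cx-.027,cy-.027,.133))
g=cv2.cvtColor(s["pixels"],cv2.COLOR_RGB2GRAY); h=pr(cx,cy,.183).astype(int)
hsv=cv2.cvtColor(s["pixels"],cv2.COLOR_RGB2HSV); m=((g>150)&(hsv[:,:,1]<40)).astype(np.uint8)
print("\n".join("".join(".#"[v] for v in r[h[0]-60:h[0]+60:2]) for r in m[max(0,h[1]-90):h[1]+70:4]))
E
```

```text
time: 22.12
eef_pos: [0.6722, 0.1308, 0.1642]
tool_rot: [-0.0, 1.0, -0.0, 0.0]
force: [-1.7, -0.0, 1.6]
grip_width: 0.295
time: 23.0
eef_pos: [0.6721, 0.1308, 0.1636]
tool_rot: [-0.0, 1.0, -0.0, 0.0]
force: [0.2, 0.5, -0.4]
grip_width: 0.638
time: 23.75
eef_pos: [0.6719, 0.1308, 0.2537]
tool_rot: [0.0, 1.0, -0.0, 0.0]
force: [0.4, -0.2, -1.5]
grip_width: 0.637
[0.67125981 0.13068963 0.25239749]
expected head [251.4 211.9] spout [251.5 261.9] should [222.6 166.4] [278.9 220.2]
............................................................
............................................................
............................................................
............................................................
..........##################################################
..........#.################################################
..........#.#######........................#################
..........#.#######........................########.........
..........#.#######........................########.........
..........#.#######........................########.........
.........
[... 1120 characters left out ...]
####.........................
............................#######.........................
............................#######.........................
............................#######........................#
............................#######.........................
............................#######.........................
............................#######.........................
............................######..........................
..............................##.#..........................
............................................................
............................................................
............................................................
```

```bash
python3 -m pendant '[[60,0,0,-30,0],[60,-20,20,-40,0],[60,-60,60,-40,0],[60,-100,110,-40,0],[60,-140,160,-40,0],[60,-180,200,-40,0],[60,-200,240,-40,0],[60,-200,240,-40,0]]'
python3 -m pendant '[[60,-20,50,0,0],[60,-20,100,0,0],[60,-20,150,0,0],[60,-20,150,0,0]]'
python3 - <<'E'
from h import *
b=cv2.imread("pics/b.png"); t=snap("top"); cv2.imwrite("pics/t12.png",t["pixels"][:,:,::-1])
n=cv2.resize(t["pixels"],(800,600),interpolation=2)[:,:,::-1]
d=(cv2.absdiff(b,np.ascontiguousarray(n)).max(2)>40).astype(np.uint8); d=cv2.morphologyEx(d,cv2.MORPH_OPEN,np.ones((3,3)))
k,l,st,c=cv2.connectedComponentsWithStats(d)
for i in range(1,k):
    if st[i,4]>12: print(st[i])
cx,cy=.6715,.1315; pr=lambda *a:(w2px(t,[a])[0]).round(1)
print("exp head",pr(cx,cy,.183),"spout tip",pr(cx-.05,cy,.174),"shoulder",pr(cx+.027,cy+.027,.133),pr(cx-.027,cy-.027,.133),"pad",pr(.6715+.032,.1305+.032,.007),pr(.6715-.032,.1305-.032,.007))
g=cv2.cvtColor(t["pixels"],cv2.COLOR_RGB2GRAY); hsv=cv2.cvtColor(t["pixels"],cv2.COLOR_RGB2HSV)
print("rows140-180 cols 180-215"); 
for r in range(140,180): print(r," ".join("%3d"%v if hsv[r,180+i,1]<60 else " --" for i,v in enumerate(g[r,180:216])))
E
```

```text
time: 24.8
eef_pos: [0.47, -0.1109, 0.292]
tool_rot: [-0.0, 1.0, -0.003, -0.001]
force: [-0.1, 0.7, 0.8]
grip_width: 0.635
time: 25.3
eef_pos: [0.4519, -0.2608, 0.2918]
tool_rot: [-0.001, 1.0, -0.002, -0.001]
force: [0.1, 0.6, 0.1]
grip_width: 0.64
[289 235  32  34 931]
[  334   328   318   272 21120]
[532 330  46  45 575]
[ 318  349   68   34 1887]
[292 355  26  32 392]
[ 543  385  119  150 1262]
[546 390 122 151 976]
[536 517   9   9  39]
[324 518  61  17 632]
[769 534  12   5  45]
[316 541  13  19 138]
[739 540  13   8  66]
[755 552   6   4  23]
[694 556  11   6  46]
[724 557  62  27 628]
[679 558  10  12  78]
[320 576  23  24 298]
[329 576   6   7  23]
[345 588  16  12 129]
exp head [189.7 152.8] spout tip [189.8 171.8] shoulder [181.9 145.8] [201.2 165.2] pad [185.4 150.8] [206.4 171.8]
rows140-180 cols 180-215
140  93  93  93  94  93  93  93  94  94  93  94  94  94  94  93  94  93  93  94  94  93  94  94  93  94  93  94  93  93  92  92  93  93  93  92  93
141  94  94  93  93  94  93  94  94  93  94  94  94  94  93  94  94  94  94  93  95  94  93  95  93  93  94  93  93  92  92 
[... 4947 characters left out ...]
 159 159 158 159 159 159 159 158 159 159 159 159 159 159 159 159 159 159 159 158 159 160 160 160 160 159 160
176  96  96  97  97  96  97  96  97  98  97  98  98  98  97  97  97  98  98  98  99  98  98  98  98  97  98  97  98  98  97  97  97  97  97  97  97
177  90  89  90  90  89  89  89  89  91  90  90  91  91  91  91  91  91  91  90  90  90  91  89  89  89  90  90  89  90  90  90  89  89  89  89  90
178  92  92  93  92  93  92  93  93  93  92  93  92  93  92  92  92  93  92  92  92  92  91  91  91  92  91  91  91  91  91  92  91  92  92  92  92
179  93  93  92  93  92  92  93  93  92  93  93  92  92  93  94  92  93  93  92  91  92  91  92  92  91  92  91  91  92  91  92  92  93  91  91  90
```

```bash
python3 -c "
from cell import *
print(close_job())"
```

```text
the job is handed in; nothing more can be done
None
```

The dispenser now stands upright and released on the cork pad in the tray, with its spout facing the robot. I handed the job in with the arm clear, at about 25 s on the robot's clock.

**Standing it up:** I pinched the body lightly near the shoulder and raised it in an arc about its foot edge. With full grip it only lifted level. When I eased the grip, the body slipped and dropped about 17 mm flat onto the counter, so I re-gripped it nearer the shoulder. It then stood free on the bare counter, and a picture confirmed this.

**Moving it to the pad:** I took it by the neck from above, turned it 5° and lowered it with contact forces of only about 2 N before letting go.

**Last checks:**
- **Position:** both cameras put it within about 1–2 mm of the pad's centre.
- **Spout:** in the last check it ran straight towards the robot. I put that within about 2°.
- **Neighbours:** comparing the top view before and after shows no change at the tray supplies, brush, clothespin or look-alikes.

**Doubts:** the two cameras disagreed by about 2–3 mm on the dispenser's sideways position. The shoe horn was partly hidden by the arm in the last picture, so I couldn't confirm it there. The gripper only passed well above it.

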